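# Open the safety cap of the cobalt glaze jar

### The arm

A 7-joint arm with a two-finger parallel gripper is mounted at the origin on the work surface. World frame = base frame: x ahead of the robot, y to its left, z up, the work surface at z = 0. Lengths are in m, angles in rad, forces in N, time in s.
With the tool pointing down it reaches from about 0.4 to 0.85 m from the base axis. Payload 10.4 kg.
Tool frame: the origin (TCP) lies midway between the tips of the shut fingers; the grasp point (between the pads) lies 19 mm behind it; z points along the fingers, y is the line along which they close (so a half turn about z gives the same grasp; the last joint's range is limited). The gripper opens to 87 mm and grips with 3 to 60 N. Pads are 19 mm wide; open, the fingers measure 117 mm over their backs; the gripper's body (75 mm by 190 mm) begins 51 mm behind the grasp point.
Start: joints at [-1.257, 0.332, -0.065, 1.46, 0.022, 1.35, -0.088], TCP at [0.207, 0.59, 0.223] pointing down, gripper open.
Joint ranges: [-2.6, 2.6], [-0.5, 2.12], [-1.47, 1.34], [0.16, 2.42], [-1.27, 4.41], [0.06, 2.06], [-2.6, 2.6]. Speed limits (rad/s): [2.22, 2.22, 2.79, 2.79, 3.14, 3.14, 3.14].

### API

Orientations are given as a unit quaternion [x, y, z, w].
In Python, from bench import r gives the robot as it stands.
- The arm moves only by the tool carry_out, never from a script. Its argument "steps" is a list that holds one entry, the list of rows, each a list of 6 numbers: the shift along the tool's x, y, z in cm, then the turn, a rotation vector about the tool's x, y, z in rad. In form: [[[dx, dy, dz, wx, wy, wz], ...]]. A call has 1 to 20 rows; each row is the pose to reach, as a shift and turn from the pose commanded when the call began, along the tool's axes at that moment; what a row does not reach only later rows make up. A row lasts 1/12 s, in which the tool goes at most 41.7 mm and 7.16 degrees, less where a joint would pass 70% of its speed; a pose out of reach is approached as far as the arm can. A call with a gripper value outside its range is refused whole. "hand" is the closure, from -1 (fully open) to 1 (shut), set as the call begins (left out, the last holds). The fingers move at their own pace and stop on an object; "squeeze" is the grip in N (left out, the last holds). Time passes only in rows, so rows that repeat a pose let the fingers close. It gives the time, the measured TCP pose, the force, the opening and the grip force at its end, in the units of the state.
- r.read_state(): the state, without advancing time (a new reading comes with each control period).
- r.camera(name): name is "scene" or "top" or "wrist"; returns the picture (480x640x3 uint8, red, green, blue); there is no depth.
- r.camera_params(name): a dict with "fx", "fy", "cx", "cy" (pixels), "D" ([k1, k2, p1, p2, k3] as OpenCV has them; the pictures are not rectified), "view" (4x4, takes a point from world to camera coordinates). Camera axes: x right, y up, looking along -z (the intrinsics and any distortion apply to the point x, -y, -z); pixel columns grow to the right and rows downward; lengths in m; the calibration is good to about 2 mm. A picture is of the moment at which its call begins: read the wrist's pose just before it. camera_params takes no time and is no camera call; for the wrist camera it gives the pose at the moment of the call.
- r.close_job(): hands the job in; it is judged then, once.
The state is a dict: "time": time; "joint_positions": joint angles; "joint_vel": joint speeds; "joint_torque": joint torques, N m; "ee_pos": TCP position; "eef_rot": TCP orientation; "ft_force": force on the tool from outside, world axes, zero at the start; "torque": the same for the moment, N m; "width": finger opening in m; "grip_force": force on a finger pad.
Only numpy, scipy, OpenCV 4.12 (cv2) and the standard library are available. Lean on these libraries where they do the work, as an engineer would, in place of code of your own. Each camera call takes 0.05 s, during which the arm holds its last target. There are 200 camera calls.

### The job

Open the jar of blue glaze, the one with the blue band and the blue disc on its cap: squeeze the cap's two orange side tabs inward, keep them squeezed while you turn the cap counter-clockwise off its neck, and lift it away. Set the cap down gently and upright in the middle of the round cork mat and let go.

Things in the scene. Friction and masses are not known exactly. Their poses are not given: they have to be found in the camera images.
- jar_neck (a point): Blue-glaze jar, fixed: white, 80 mm square, blue band, wooden foot 92 mm square. This point: on the neck's axis at the shoulder, 90 mm above the bench; z up. Dark lugs 9.5 mm high, 30 to 39 mm from the axis, stand on the shoulder beside each tab's foot and block turning unless both tabs are squeezed. The same jars with red and green bands do not open.
- cap_grip (a point): Cap on that jar, loose: white, 52 mm wide, 44 mm high, 70 g, blue disc on top, orange tabs at its +y and -y. Point: on its axis at grip height, 30 mm above its underside, 32 mm above jar_neck when closed; z up, y from tab to tab. Squeezed, it turns counter-clockwise (from above); turned 60 to 110 degrees (aim for 80) it lifts off straight, clear after 50 mm. Clockwise is blocked.
- tab_left (a joint): Travel (m) of the cap's +y tab: 0 out, 0.006 squeezed home; the -y tab is alike. Upright plates 20 mm wide, from 29 mm below cap_grip to 8 mm above; 66 mm over both tabs, 54 mm squeezed; spring 3 N out, 7 N home. Pinch both at once, fingers closing along the cap's y, fingertips no lower than 21 mm below cap_grip, so that they turn above the lugs.
- mat_top (a point): Round cork mat, 150 mm diameter, 8 mm thick, fixed to the bench. This point is the centre of its top face; z up.
Things that resemble listed ones, but are neither listed nor needed, are in the scene too. Of the things like the part that bears mat_top, leave any that is green or purple; of the rest the smaller one is meant.

How it is judged:
By the outcome, as a careful person would: the job done as asked, in the order asked, and still so for the second after the job is handed in, with the robot touching nothing.
It also fails if it takes over 48 s, if anything falls off the work surface, if the arm or the gripper's body presses on something with over 40 N, if the wrist force passes 120 N, or if a joint passes its speed limit or range.

## Working session

There is one attempt and no reset: what is moved stays moved. The work goes in short steps, Python scripts to look and compute and a tool call to move; the robot and the scene stay as the last step left them, time stands still between calls to the robot, and variables do not carry over. Pictures are saved under pics/ and viewed, at most 10 in all, crops included, and the job is handed in when it is done.

Besides the shell and the picture viewer there is one more tool, called after "Request:" in YAML: its name, and indented under it one key for each argument. carry_out: Moves the arm, as the interface text tells. Its arguments: {"type":"object","properties":{"steps":{"type":"array","items":{"type":"array","items":{"type":"array","items":{"type":"number"}}}},"hand":{"type":"number"},"squeeze":{"type":"number"}},"required":["steps"]}

```bash
mkdir -p pics; python3 - <<'E'
from bench import r
import cv2,numpy as np
s=r.read_state(); print(s)
for n in("scene","top"):
    im=r.camera(n); cv2.imwrite(f"pics/{n}0.png",im[:,:,::-1])
    p=r.camera_params(n); print(n,{k:np.round(v,4).tolist() for k,v in p.items()})
E
```

```text
{'time': 0.0, 'joint_positions': array([-1.25660961,  0.33286883, -0.06469502,  1.46097526,  0.02161573,
        1.3498936 , -0.08847881]), 'joint_vel': array([ 2.67944713e-03, -1.23152836e-03,  8.39668992e-04,  1.22924986e-03,
        3.85274679e-04,  4.05264600e-05, -1.86166952e-04]), 'joint_torque': array([ 6.22879429e-05, -6.23263550e+01,  2.47502618e-02, -3.89905357e+01,
       -6.12646225e-02,  3.97163176e-02,  1.25103288e-04]), 'ee_pos': array([0.20641683, 0.58950477, 0.22173963]), 'eef_rot': array([ 1.67578075e-01,  9.85858541e-01, -7.20170561e-04, -7.91236123e-05]), 'ft_force': array([0.57581455, 0.02676253, 1.29323147]), 'torque': array([-0.00061472,  0.00686166, -0.0123993 ]), 'grip_force': 0.0, 'width': 0.08689084403957512}
scene {'fx': 524.0222, 'fy': 524.0222, 'cx': 312.1471, 'cy': 249.2226, 'D': [-0.1015, 0.0, 0.0, 0.0, 0.0], 'view': [[-0.402, 0.9156, -0.0125, 0.2065], [-0.6872, -0.2927, 0.6649, 0.2048], [0.6051, 0.2759, 0.7469, -1.408], [0.0, 0.0, 0.0, 1.0]]}
top {'fx': 440.5361, 'fy': 440.5361, 'cx': 317.849, 'cy': 240.2583, 'D': [-0.077, 0.0, 0.0, 0.0, 0.0], 'view': [[-0.0291, -0.9996, 0.0071, -0.0356], [0.9943, -0.0282, 0.1027, -0.4337], [-0.1025, 0.01, 0.9947, -0.9097], [0.0, 0.0, 0.0, 1.0]]}
```

View pics/top0.png

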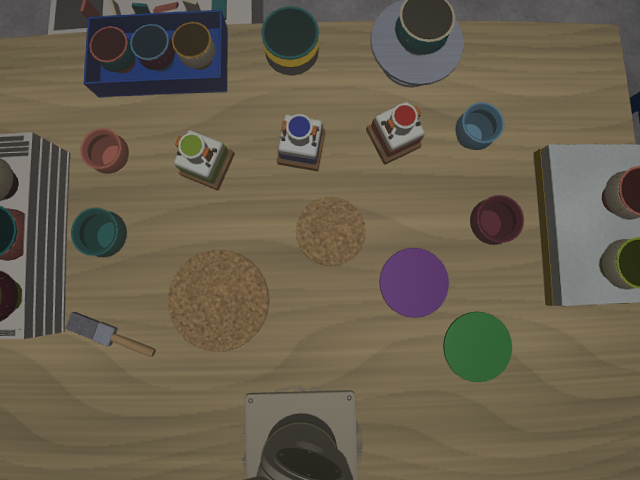

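View pics/scene0.png

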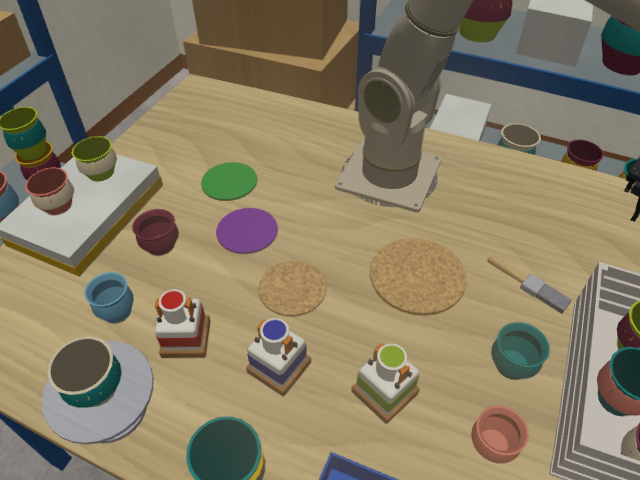

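Top view: the blue-disc jar is at about (300,130) with its disc at (299,126), and its tabs are to the left and right. The small cork mat is at (330,231). Next I'll measure these.

```bash
cat > h.py <<'E'
import cv2,numpy as np
from bench import r
def ray(p,uv):
    K=np.array([[p['fx'],0,p['cx']],[0,p['fy'],p['cy']],[0,0,1]])
    q=cv2.undistortPoints(np.array([[uv]],float),K,np.array(p['D'],float))[0,0]
    V=np.array(p['view']);R=V[:3,:3]
    return -R.T@V[:3,3],R.T@np.array([q[0],-q[1],-1.])
def plane(p,uv,z):
    o,d=ray(p,uv);return o+d*(z-o[2])/d[2]
def tri(p1,a,p2,b):
    o,d=ray(p1,a);O,D=ray(p2,b)
    t=np.linalg.lstsq(np.c_[d,-D],O-o,rcond=None)[0]
    x,y=o+d*t[0],O+D*t[1];return (x+y)/2,np.linalg.norm(x-y)
def blobs(im,lo,hi,box,amin=15):
    m=cv2.inRange(cv2.cvtColor(im,cv2.COLOR_RGB2HSV),lo,hi)
    k=np.zeros_like(m);x0,y0,x1,y1=box;k[y0:y1,x0:x1]=m[y0:y1,x0:x1]
    n,l,s,c=cv2.connectedComponentsWithStats(k)
    return sorted([(int(s[i,4]),c[i].round(1).tolist(),s[i,:4].tolist()) for i in range(1,n) if s[i,4]>=amin],reverse=True),l
E
python3 - <<'E'
from h import *
P={n:r.camera_params(n) for n in("top","scene")}
I={n:cv2.imread(f"pics/{n}0.png")[:,:,::-1].copy() for n in P}
B={"top":(270,105,330,175),"scene":(240,310,315,395)}
for n in P:
    print(n,"blue",blobs(I[n],(112,120,60),(130,255,255),B[n])[0])
    print(n,"or",blobs(I[n],(3,150,120),(14,255,255),B[n],8)[0])
    # foot/wood not needed
# mat: brown darker than wood
im=I["top"];hsv=cv2.cvtColor(im,cv2.COLOR_RGB2HSV)
print(hsv[231,330],hsv[225,320],hsv[231,390],hsv[180,330])
x=[]
for n,b in B.items():
    x0,y0,x1,y1=b;x.append(cv2.resize(I[n][y0:y1,x0:x1],(390,480),interpolation=cv2.INTER_CUBIC))
cv2.imwrite("pics/c1.png",np.hstack(x)[:,:,::-1])
for n,b in [("top",(285,185,375,275)),("scene",(250,255,335,320))]:
    m=cv2.inRange(cv2.cvtColor(cv2.GaussianBlur(I[n],(7,7),0),cv2.COLOR_RGB2HSV),(8,95,0),(16,255,255))
    k=np.zeros_like(m);x0,y0,x1,y1=b;k[y0:y1,x0:x1]=m[y0:y1,x0:x1]
    c=max(cv2.findContours(k,0,2)[0],key=cv2.contourArea)
    e=cv2.fitEllipse(cv2.convexHull(c));print(n,e);print(plane(P[n],e[0],.008))
E
```

```text
top blue [(318, [298.8, 126.2], [289, 117, 21, 20])]
top or [(21, [314.0, 130.1], [313, 126, 3, 9]), (20, [283.8, 124.9], [282, 121, 4, 9])]
scene blue [(323, [273.8, 329.5], [263, 321, 22, 18])]
scene or [(42, [287.0, 340.3], [283, 337, 9, 8]), (18, [260.4, 323.9], [258, 320, 7, 9])]
[ 17 108 113] [ 17 107 114] [ 20  85 123] [ 20  83 117]
top ((333.0, 218.0), (3.5777087211608887, 4.618802070617676), 45.0)
[ 0.48136415 -0.08234382  0.008     ]Traceback (most recent call last):
  File "<stdin>", line 19, in <module>
ValueError: max() iterable argument is empty
```

View pics/c1.png

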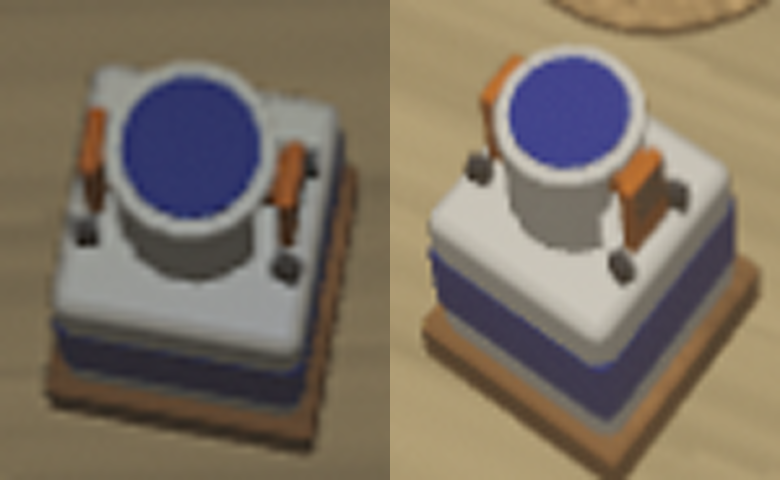

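The crop shows the blue-disc cap with orange tabs at about (284,125) and (314,130) in the top view. Both have dark lugs at their feet.

```bash
python3 - <<'E'
from h import *
P={n:r.camera_params(n) for n in("top","scene")}
I={n:cv2.imread(f"pics/{n}0.png")[:,:,::-1].copy() for n in P}
print("disc tri",tri(P["top"],(298.8,126.2),P["scene"],(273.8,329.5)))
for n,u in(("top",(298.8,126.2)),("scene",(273.8,329.5))): print(plane(P[n],u,.136))
# tab top ends in the top view (top edge z=.130), upper part centre
for u in((314.6,127.5),(284.3,122.0)): print("tabtop",plane(P["top"],u,.130))
B={"top":(285,185,375,275),"scene":(250,255,335,320)}
for n,(x0,y0,x1,y1) in B.items():
    hsv=cv2.cvtColor(cv2.GaussianBlur(I[n],(7,7),0),cv2.COLOR_RGB2LAB)[y0:y1,x0:x1]
    a=cv2.medianBlur(hsv[:,:,1],5)
    t,m=cv2.threshold(a,0,255,cv2.THRESH_OTSU)
    c=max(cv2.findContours(m,0,2)[0],key=cv2.contourArea)
    e=cv2.fitEllipse(c);u=(e[0][0]+x0,e[0][1]+y0)
    pts=np.array([plane(P[n],(q[0][0]+x0,q[0][1]+y0),.008)[:2] for q in c],np.float32)
    print(n,t,u,e[1],"mat",plane(P[n],u,.008),"circ",cv2.minEnclosingCircle(pts))
# jar yaw: body shoulder
E
```

```text
disc tri (array([ 0.64183775, -0.01634822,  0.13488906]), np.float64(0.0008878248729684688))
[ 0.64160741 -0.01678511  0.136     ]
[ 0.64231538 -0.01553136  0.136     ]
tabtop [ 0.64039516 -0.04706299  0.13      ]
tabtop [0.65314965 0.01122952 0.13      ]
top 130.0 (330.3545112609863, 231.04720306396484) (67.87094116210938, 68.56035614013672) mat [ 0.45312492 -0.07571334  0.008     ] circ ((0.45366647839546204, -0.07582809031009674), 0.07534261792898178)
scene 130.0 (291.8741149902344, 287.9526786804199) (55.24637222290039, 67.83435821533203) mat [ 0.45949128 -0.07200894  0.008     ] circ ((0.4566612243652344, -0.07344958931207657), 0.07765870541334152)
```

Request:
carry_out:
  steps:
    - [[-1.5,-1.1,-1.5,0,0,0.06],[-4.5,-3.2,-3,0,0,0.18],[-7.7,-5.4,-4.5,0,0,0.3],[-11,-7.7,-6,0,0,0.42],[-14.3,-10,-6,0,0,0.54],[-17.6,-12.3,-6,0,0,0.66],[-20.9,-14.6,-6,0,0,0.78],[-24.2,-16.9,-6,0,0,0.9],[-27.5,-19.2,-6,0,0,1.02],[-30.8,-21.5,-6,0,0,1.14],[-34.1,-23.8,-6,0,0,1.26],[-37.4,-26.1,-6,0,0,1.38],[-40.7,-28.4,-6,0,0,1.5],[-44,-30.7,-6,0,0,1.62],[-47.3,-33,-6,0,0,1.74],[-50.6,-35.3,-6,0,0,1.86],[-53.9,-37.6,-6,0,0,1.98],[-57.2,-39.9,-6,0,0,2.1],[-59.8,-41.7,-6,0,0,2.22],[-61.2,-42.8,-6,0,0,2.34]]
  hand: -1

```text
time: 1.77
ee_pos: [0.6437, -0.0205, 0.2818]
eef_rot: [0.974, 0.226, -0.001, 0.001]
ft_force: [-0.7, -0.1, -0.6]
width: 0.0867
grip_force: 0.0
```

```bash
python3 - <<'E'
from h import *
from scipy.spatial.transform import Rotation as R
s=r.read_state();print(s['time'],s['ee_pos'],s['joint_positions'].round(2),s['ft_force'])
M=R.from_quat(s['eef_rot']).as_matrix();print(M.round(3))
V=np.array(r.camera_params("wrist")["view"]);c=-V[:3,:3].T@V[:3,3]
print("cam",c,"in tool",M.T@(c-s['ee_pos']),(V[:3,:3]@M).round(2))
E
```

```text
1.7667 [ 0.6436976  -0.02046546  0.28180768] [-0.5   0.4   0.65  1.34 -0.23  1.48 -0.99] [-0.72609454 -0.05459797 -0.64965661]
[[ 0.898  0.44  -0.001]
 [ 0.44  -0.898 -0.002]
 [-0.002  0.002 -1.   ]]
cam [0.71097722 0.01210291 0.44340229] in tool [ 0.07450409  0.00060065 -0.16170605] [[ 0.    1.    0.  ]
 [ 0.96 -0.    0.27]
 [ 0.27  0.   -0.96]]
```

Request:
carry_out:
  steps:
    - [[0,0,0,0,0,0.1],[0,0,0,0,0,0.22],[0,0,0,0,0,0.34],[0,0,0,0,0,0.46],[0,0,0,0,0,0.58],[0,0,0,0,0,0.67],[0,0,0,0,0,0.67],[0,0,0,0,0,0.67],[0,0,0,0,0,0.67]]

```text
time: 2.52
ee_pos: [0.6426, -0.0162, 0.2823]
eef_rot: [0.995, -0.101, -0.0, -0.0]
ft_force: [-0.0, 0.5, 0.1]
width: 0.0872
grip_force: 0.0
```

```bash
python3 - <<'E'
from h import *
import json
s=r.read_state();p=r.camera_params("wrist");im=r.camera("wrist")
print(s['time'],s['ee_pos'],s['eef_rot'],s['joint_positions'].round(2))
cv2.imwrite("pics/w1.png",im[:,:,::-1])
json.dump({k:np.array(v).tolist() for k,v in p.items()},open("w1.json","w"))
b=(0,0,640,480)
print([x for x in blobs(im,(112,120,60),(130,255,255),b,200)[0]])
print(blobs(im,(3,150,100),(14,255,255),b,60)[0])
E
```

```text
2.5167 [ 0.64261216 -0.0161793   0.28231913] [ 9.94908202e-01 -1.00785056e-01 -2.05120221e-04 -2.32526186e-05] [-0.59  0.42  0.76  1.35 -0.28  1.49 -1.62]
[(1322, [318.0, 232.5], [298, 213, 41, 40])]
[(161, [498.2, 188.4], [491, 180, 15, 19]), (128, [158.1, 301.8], [154, 293, 9, 18]), (116, [287.7, 230.0], [285, 220, 7, 21]), (112, [348.1, 229.6], [345, 219, 7, 22]), (72, [552.5, 151.2], [546, 144, 13, 18])]
```

View pics/w1.png

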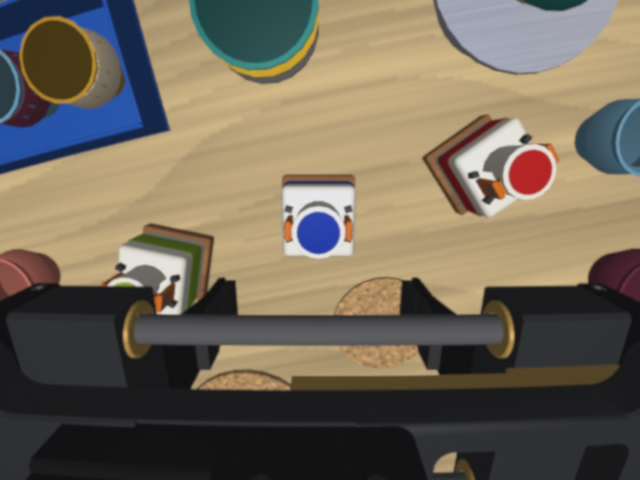

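The wrist view shows the cap upright at (318,232), with its tabs at (288,230) and (348,230), so it is well aligned with the fingers. I'll check this numerically.

```bash
python3 - <<'E'
from h import *
import json
p=json.load(open("w1.json"));im=cv2.imread("pics/w1.png")[:,:,::-1].copy()
print("disc",plane(p,(318.0,232.5),.136))
a,b=plane(p,(287.7,230),.118),plane(p,(348.1,229.6),.118)
d=a-b;d=d if d[1]>0 else -d
print(a,b,np.linalg.norm(d),"cap yaw",np.degrees(np.arctan2(d[1],d[0]))-90,"mid",(a+b)/2)
t=tri(p,(318.0,232.5),{k:np.array(v) for k,v in r.camera_params("top").items()},(298.8,126.2));print(t)
# jar shoulder top (white) edges' orientation
hsv=cv2.cvtColor(im,cv2.COLOR_RGB2HSV)[165:270,270:370]
m=cv2.inRange(hsv,(0,0,130),(180,60,255))
c=max(cv2.findContours(m,0,2)[0],key=cv2.contourArea);print(cv2.minAreaRect(c))
E
```

```text
disc [ 0.64199199 -0.01617369  0.136     ]
[0.64628414 0.01410861 0.118     ] [ 0.63458812 -0.04552824  0.118     ] 0.06077294203205376 cap yaw -11.096054150810602 mid [ 0.64043613 -0.01570981  0.118     ]
(array([ 0.64184285, -0.01645685,  0.1354166 ]), np.float64(0.0006253679533951394))
((48.0, 57.0), (72.0, 74.0), 90.0)
```

Request:
carry_out:
  steps:
    - [[0,0,1,0,0,0],[0,0,3,0,0,0],[0,0,5.5,0,0,0],[0,0,8,0,0,0],[0,0,10.5,0,0,0],[0,0,13,0,0,0],[0,0,15,0,0,0],[0,0,16.5,0,0,0],[0,0,17.4,0,0,0],[0,0,17.7,0,0,0],[0,0,17.7,0,0,0],[0,0,17.7,0,0,0],[0,0,17.7,0,0,0]]

```text
time: 3.65
ee_pos: [0.6434, -0.0164, 0.1066]
eef_rot: [0.995, -0.102, 0.001, -0.0]
ft_force: [-0.5, 0.2, -0.6]
width: 0.0868
grip_force: 0.0
```

```bash
python3 - <<'E'
from h import *
s=r.read_state();im=r.camera("wrist");sc=r.camera("scene")
print(s['ee_pos'],s['ft_force'])
cv2.imwrite("pics/w2.png",np.hstack([im[150:450,120:520],cv2.resize(sc[260:380,200:360],(400,300))])[:,:,::-1])
E
```

```text
[ 0.64336643 -0.01638731  0.10664195] [-0.47210684  0.16013129 -0.55446839]
```

View pics/w2.png

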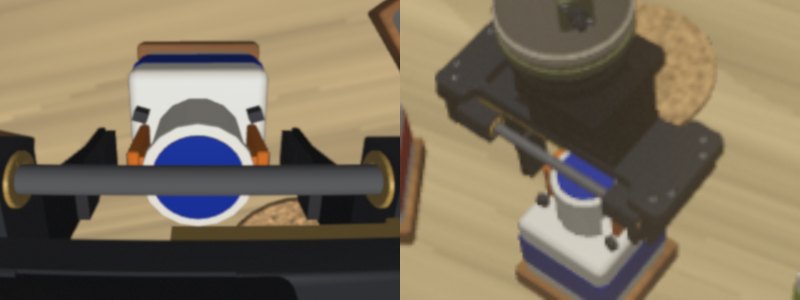

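The fingers straddle the tabs symmetrically, so I'll close them.

Request:
carry_out:
  steps:
    - [[-0.1,0,0,0,0,0],[-0.1,0,0,0,0,0],[-0.1,0,0,0,0,0],[-0.1,0,0,0,0,0],[-0.1,0,0,0,0,0],[-0.1,0,0,0,0,0],[-0.1,0,0,0,0,0],[-0.1,0,0,0,0,0],[-0.1,0,0,0,0,0],[-0.1,0,0,0,0,0]]
  hand: 1
  squeeze: 30

```text
time: 4.58
ee_pos: [0.6417, -0.0161, 0.1056]
eef_rot: [0.995, -0.102, -0.0, -0.0]
ft_force: [-1.5, 0.3, 2.1]
width: 0.0529
grip_force: 30.0
```

Request:
carry_out:
  steps:
    - [[0,0,0,0,0,-0.03],[0,0,0,0,0,-0.08],[0,0,0,0,0,-0.16],[0,0,0,0,0,-0.24],[0,0,0,0,0,-0.32],[0,0,0,0,0,-0.4],[0,0,0,0,0,-0.48],[0,0,0,0,0,-0.56],[0,0,0,0,0,-0.64],[0,0,0,0,0,-0.72],[0,0,0,0,0,-0.8],[0,0,0,0,0,-0.88],[0,0,0,0,0,-0.96],[0,0,0,0,0,-1.04],[0,0,0,0,0,-1.12],[0,0,0,0,0,-1.2],[0,0,0,0,0,-1.28],[0,0,0,0,0,-1.36],[0,0,0,0,0,-1.4],[0,0,0,0,0,-1.4]]

```text
time: 6.25
ee_pos: [0.6419, -0.0162, 0.1056]
eef_rot: [0.826, 0.563, 0.0, 0.0]
ft_force: [-0.1, -0.8, 1.0]
width: 0.0528
grip_force: 30.0
```

```bash
python3 - <<'E'
from h import *
s=r.read_state();print(s['ee_pos'],s['eef_rot'],s['ft_force'],s['torque'],s['width'],s['joint_positions'].round(2))
im=r.camera("wrist");sc=r.camera("scene")
cv2.imwrite("pics/w3.png",np.hstack([im[150:450,120:520],cv2.resize(sc[260:380,200:360],(400,300))])[:,:,::-1])
E
```

```text
[ 0.64186943 -0.01620081  0.10561673] [8.26306164e-01 5.63221166e-01 1.99733778e-04 3.36152596e-05] [-0.09246475 -0.81057783  0.95707915] [-0.06507301  0.06444673 -0.01207704] 0.052824150380298134 [-0.36  0.47  0.42  1.57 -0.21  1.14 -0.27]
```

View pics/w3.png

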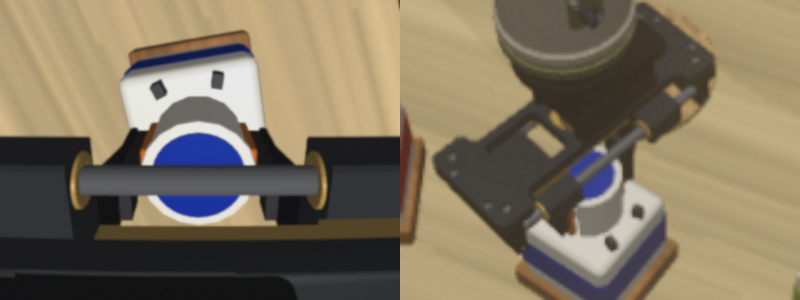

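The tabs are still in the fingers and the cap has turned about 80° from the jar, clear of the lugs. Next I'll lift it straight up.

Request:
carry_out:
  steps:
    - [[0,0,-0.2,0,0,0],[0,0,-0.6,0,0,0],[0,0,-1.2,0,0,0],[0,0,-1.9,0,0,0],[0,0,-2.7,0,0,0],[0,0,-3.5,0,0,0],[0,0,-4.3,0,0,0],[0,0,-5.1,0,0,0],[0,0,-6,0,0,0],[0,0,-7,0,0,0],[0,0,-8,0,0,0],[0,0,-8.7,0,0,0],[0,0,-9,0,0,0],[0,0,-9,0,0,0],[0,0,-9,0,0,0]]

```text
time: 7.6
ee_pos: [0.6416, -0.016, 0.1953]
eef_rot: [0.827, 0.563, -0.0, -0.0]
ft_force: [0.2, -0.4, -0.9]
width: 0.0531
grip_force: 30.0
```

```bash
python3 - <<'E'
from h import *
from scipy.spatial.transform import Rotation as R
s=r.read_state();p=r.camera_params("wrist");im=r.camera("wrist");t=r.camera("top")
M=R.from_quat(s['eef_rot']).as_matrix()
print(s['ee_pos'],s['ft_force'],s['width'],s['grip_force'])
for m in((.4552,-.0746),): print("shift cm",100*M.T@(np.array([*m,s['ee_pos'][2]])-s['ee_pos']))
b=blobs(im,(112,120,60),(130,255,255),(0,0,640,480),200)[0];print(b[:3])
cv2.imwrite("pics/w4.png",np.hstack([im[150:450,120:520],t[60:285,180:480].repeat(1,0) if 0 else cv2.resize(t[60:285,180:480],(400,300))])[:,:,::-1])
E
```

```text
[ 0.64163289 -0.01604886  0.19530612] [ 0.159714   -0.420938   -0.86694133] 0.05305775259836392 29.999822080135345
shift cm [-1.22914851e+01 -1.51912465e+01  4.65432435e-03]
[(2165, [318.0, 302.0], [274, 284, 89, 32]), (1169, [318.0, 354.0], [279, 346, 79, 21])]
```

View pics/w4.png

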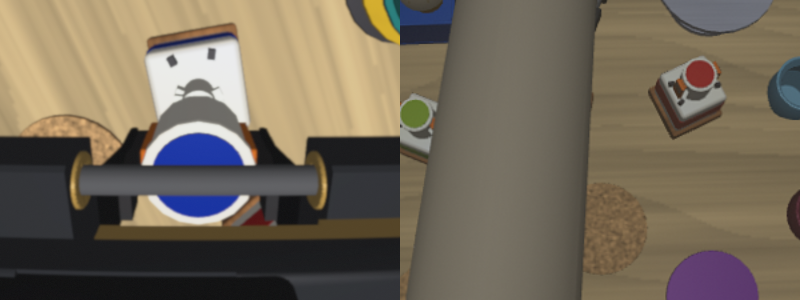

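The cap is off: the bare neck is visible behind it at (200,85) in the left crop. Next I'll carry it over the mat.

Request:
carry_out:
  steps:
    - [[-0.3,-0.4,0,0,0,0],[-1.1,-1.4,0,0,0,0],[-2.3,-2.8,0,0,0,0],[-3.6,-4.4,0,0,0,0],[-4.9,-6,0,0,0,0],[-6.2,-7.6,0,0,0,0],[-7.5,-9.2,0,0,0,0],[-8.8,-10.8,0,0,0,0],[-10.1,-12.4,0,0,0,0],[-11.2,-13.8,0,0,0,0],[-12,-14.8,0,0,0,0],[-12.4,-15.3,0,0,0,0],[-12.4,-15.3,2,0,0,0],[-12.4,-15.3,4.5,0,0,0],[-12.4,-15.3,7,0,0,0],[-12.4,-15.3,9.5,0,0,0],[-12.4,-15.3,11,0,0,0],[-12.4,-15.3,12,0,0,0],[-12.4,-15.3,12,0,0,0],[-12.4,-15.3,12,0,0,0]]

```text
time: 9.37
ee_pos: [0.454, -0.0753, 0.0757]
eef_rot: [0.827, 0.562, -0.0, 0.0]
ft_force: [0.5, 0.2, -1.3]
width: 0.053
grip_force: 30.0
```

```bash
python3 - <<'E'
from h import *
s=r.read_state();p=r.camera_params("scene");im=r.camera("scene");w=r.camera("wrist")
print(s['time'],s['ee_pos'],s['eef_rot'],s['ft_force'],s['width'],s['grip_force'],s['joint_positions'].round(2))
K=np.array([[p['fx'],0,p['cx']],[0,p['fy'],p['cy']],[0,0,1]])
cv2.imwrite("pics/w5.png",np.hstack([w[100:400,120:520],cv2.resize(im[220:340,200:360],(400,300))])[:,:,::-1])
E
```

```text
9.3667 [ 0.45401509 -0.07528664  0.07572714] [ 8.26802860e-01  5.62491776e-01 -1.81644699e-04  1.21203335e-06] [ 0.51439316  0.19839014 -1.26130576] 0.05297633808015545 29.999925792217255 [-0.38  0.11  0.48  2.07 -0.06  0.97 -0.25]
```

View pics/w5.png

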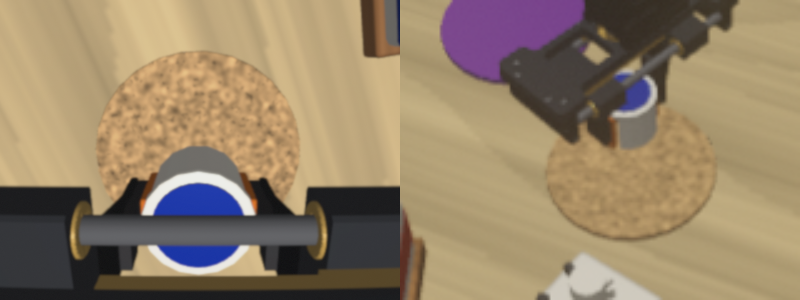

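The cap is held upright above the small cork mat and centred left to right. I'll lower it slowly to just above contact.

Request:
carry_out:
  steps:
    - [[0,0,0.5,0,0,0],[0,0,1.4,0,0,0],[0,0,2.4,0,0,0],[0,0,3.4,0,0,0],[0,0,4.2,0,0,0],[0,0,4.7,0,0,0],[0,0,4.9,0,0,0],[0,0,5,0,0,0],[0,0,5.1,0,0,0],[0,0,5.15,0,0,0],[0,0,5.2,0,0,0],[0,0,5.2,0,0,0],[0,0,5.2,0,0,0]]

```text
time: 10.55
ee_pos: [0.454, -0.0752, 0.0237]
eef_rot: [0.827, 0.563, 0.0, 0.0]
ft_force: [0.3, 1.6, -1.5]
width: 0.0526
grip_force: 30.0
```

Request:
carry_out:
  steps:
    - [[0,0,0.03,0,0,0],[0,0,0.06,0,0,0],[0,0,0.09,0,0,0],[0,0,0.12,0,0,0],[0,0,0.15,0,0,0],[0,0,0.18,0,0,0],[0,0,0.18,0,0,0],[0,0,0.18,0,0,0]]

```text
time: 11.22
ee_pos: [0.4539, -0.0752, 0.0217]
eef_rot: [0.827, 0.562, 0.0, -0.0]
ft_force: [-1.6, 0.5, 0.2]
width: 0.0531
grip_force: 30.0
```

Request:
carry_out:
  steps:
    - [[0,0,0.02,0,0,0],[0,0,0.04,0,0,0],[0,0,0.06,0,0,0],[0,0,0.06,0,0,0],[0,0,0.06,0,0,0]]

```text
time: 11.63
ee_pos: [0.4539, -0.0752, 0.0215]
eef_rot: [0.827, 0.562, 0.0, -0.0]
ft_force: [-1.8, 1.1, 7.0]
width: 0.0531
grip_force: 30.0
```

```bash
python3 - <<'E'
from h import *
f=[]
for i in range(4):
    r.camera("top");s=r.read_state();f.append(s['ft_force'][2])
print(f,s['ee_pos'])
E
```

```text
[np.float64(6.359457467767691), np.float64(5.998347424080042), np.float64(7.218010499766543), np.float64(7.061241900430352)] [ 0.45394339 -0.07521496  0.02145794]
```

Contact is made, at about 8 N. I'll ease off slightly, release, then retreat straight up.

Request:
carry_out:
  steps:
    - [[0,0,-0.03,0,0,0],[0,0,-0.03,0,0,0],[0,0,-0.03,0,0,0]]
  squeeze: 10

```text
time: 12.08
ee_pos: [0.454, -0.0752, 0.0215]
eef_rot: [0.827, 0.563, 0.0, 0.0]
ft_force: [0.4, 0.3, 1.6]
width: 0.0538
grip_force: 10.0
```

Request:
carry_out:
  steps:
    - [[0,0,0,0,0,0],[0,0,0,0,0,0],[0,0,0,0,0,0],[0,0,0,0,0,0],[0,0,0,0,0,0],[0,0,0,0,0,0],[0,0,0,0,0,0],[0,0,0,0,0,0]]
  hand: -1

```text
time: 12.75
ee_pos: [0.4538, -0.0752, 0.0214]
eef_rot: [0.827, 0.562, -0.0, -0.0]
ft_force: [0.0, 0.5, -0.1]
width: 0.0863
grip_force: 0.0
```

Request:
carry_out:
  steps:
    - [[0,0,-0.5,0,0,0],[0,0,-1.5,0,0,0],[0,0,-3,0,0,0],[0,0,-5,0,0,0],[0,0,-7.5,0,0,0],[0,0,-10,0,0,0],[0,0,-12.5,0,0,0],[0,0,-15,0,0,0],[0,0,-17,0,0,0],[0,0,-18,0,0,0],[0,0,-18,0,0,0],[0,0,-18,0,0,0],[0,0,-18,0,0,0]]

```text
time: 13.83
ee_pos: [0.4532, -0.0752, 0.2002]
eef_rot: [0.827, 0.562, -0.001, -0.0]
ft_force: [-0.2, -0.1, 1.3]
width: 0.0868
grip_force: 0.0
```

```bash
python3 - <<'E'
from h import *
s=r.read_state();p=r.camera_params("wrist");w=r.camera("wrist");im=r.camera("scene");q=r.camera_params("scene")
print(s['time'],s['ee_pos'],s['ft_force'],s['width'])
for n,i,c in(("w",w,p),("s",im,q)):
    b=blobs(i,(112,120,60),(130,255,255),(0,0,640,480) if n=="w" else (230,220,350,310),150)[0][:2];print(n,b)
    for x in b: print(plane(c,x[1],.052))
m=cv2.inRange(cv2.cvtColor(cv2.GaussianBlur(w,(5,5),0),cv2.COLOR_RGB2HSV),(5,90,80),(18,255,255))
cv2.imwrite("pics/w6.png",np.hstack([w[100:400,120:520],cv2.resize(im[220:400,200:440],(400,300))])[:,:,::-1])
E
```

```text
13.8333 [ 0.45318792 -0.07521437  0.20023361] [-0.15661803 -0.06034371  1.32322836] 0.0868130320169143
w [(1318, [319.1, 230.7], [299, 211, 41, 41]), (1164, [448.9, 100.3], [440, 50, 23, 97])]
[ 0.45410521 -0.07518069  0.052     ]
[ 0.60299119 -0.00729463  0.052     ]
s [(189, [290.8, 272.9], [282, 267, 18, 13])]
[ 0.45369125 -0.0752332   0.052     ]
```

View pics/w6.png

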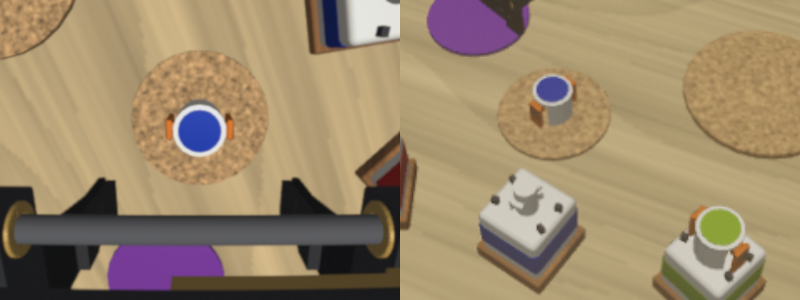

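The cap stands upright on the small cork mat with its disc at (319,231) in the wrist picture, and the blue jar is open. I'll check the centring and hand in if it holds.

```bash
python3 - <<'E'
from h import *
c=plane(r.camera_params("wrist"),(320,217.5),.008);print(c)
if np.hypot(c[0]-.454,c[1]+.0752)<.008: print(r.close_job())
E
```

```text
[ 0.45643646 -0.07171911  0.008     ]
the job is handed in; nothing more can be done
None
```

The blue-glaze jar is open, and its cap is upright on the small cork mat, released and about 4 mm off centre by the wrist camera. I handed the job in at about 14 s of the 48 s limit.

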